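Inspect the green tea glass over the dimmed lamp

ROBOT

A 7-joint arm with a two-finger parallel gripper is mounted at the origin on the work surface. World frame = base frame: x ahead of the robot, y to its left, z up, the work surface at z = 0. Lengths are in m, angles in degrees, forces in N, time in s.
With the tool pointing down it reaches from about 0.425 to 0.95 m from the base axis. Payload 16.7 kg.
Tool frame: the origin (TCP) lies midway between the tips of the shut fingers; the grasp point (between the pads) lies 19 mm behind it; z points along the fingers, y is the line along which they close (so a half turn about z gives the same grasp; the last joint's range is limited). The gripper opens to 94 mm and grips with 3 to 60 N. Pads are 16 mm wide; open, the fingers measure 119 mm over their backs; the gripper's body (75 mm by 177 mm) begins 78 mm behind the grasp point.
Start: joints at [62.825, 24.414, 4.234, 92.017, -1.954, 63.644, -3.845], TCP at [0.215, -0.64, 0.205] pointing down, gripper open.
Joint ranges: [-163.25, 163.25], [-28.42, 122.38], [-70.27, 78.77], [12.13, 141.07], [-58.53, 238.53], [9.26, 117.41], [-156.51, 156.51]. Speed limits (degrees/s): [108.29, 108.29, 136.94, 136.94, 172.46, 172.46, 172.46].

INTERFACE

Orientations are given as a 3x3 rotation matrix whose columns are the frame's x, y, z axes.
In Python, from cell import r gives the robot as it stands. The module is installed in compiled form; this text tells all that it offers.
- The arm moves only by the shell command python3 -m pendant 'ROWS' [FORCE]. ROWS is JSON, a list of rows, each a list of 3 entries, a list of its own where there are three numbers: the shift along the tool's x, y, z each as a share of 300 mm, from -1 to 1, then the turn, a rotation vector about the tool's x, y, z each as a share of 90 degrees, from -1 to 1, then the closure, from -1 (fully open) to 1 (shut). A call has 1 to 8 rows; each row shifts and turns the commanded pose from where the row before left it, along the tool's axes as they then stand; what a row does not reach is not made up. A row lasts 1/8 s, in which the tool goes at most 62.5 mm and 10.7 degrees, less where a joint would pass 70% of its speed; a pose out of reach is approached as far as the arm can. A call with a number of a shift or a turn outside -1 to 1 is refused whole. A call with a gripper value outside its range is refused whole. The fingers move at their own pace and stop on an object; FORCE is the grip in N (left out, the last holds). Time passes only in rows, so rows that do not move let the fingers close. It gives the time, the measured TCP pose, the force, the opening and the grip force at its end, in the units of the state.
- r.read_state(): the state, without advancing time (a new reading comes with each control period).
- r.capture(name): name is "scene" or "top"; returns the picture (400x640x3 uint8, red, green, blue); there is no depth.
- r.camera_params(name): a dict with "fx", "fy", "cx", "cy" (pixels), "cam_to_world" (4x4, takes a point from camera to world coordinates). Camera axes: x right, y down, z forward; pixel columns grow to the right and rows downward; lengths in m; the calibration is good to about 2 mm. A picture is of the moment at which its call begins. camera_params takes no time and is no camera call.
- r.close_job(): hands the job in; it is judged then, once.
The state is a dict: "time": time; "joint_positions": joint angles; "qvel": joint speeds; "joint_efforts": joint torques, N m; "tcp_pos": TCP position; "tool_rot": TCP orientation; "force": force on the tool from outside, world axes, zero at the start; "wrist_torque": the same for the moment, N m; "gripper_width": opening from 0.0 (shut) to 1.0 (fully open); "grasp_force": force on a finger pad.
Only numpy, scipy, OpenCV 4.12 (cv2) and the standard library are available. Lean on these libraries where they do the work, as an engineer would, in place of code of your own. Each camera call takes 0.05 s, during which the arm holds its last target. There are 200 camera calls.

TASK

Check the washed green glass for chips by lamplight: first set the blue lamp's red-knobbed dimmer lever to half, standing straight up. Then draw the green glass straight up out of its cup in the draining stand, carry it over the lamp's round light window, tip it about 45 degrees (half way onto its side, any direction) with the middle of the glass above the middle of the window and about a hand's breadth of clear air below it. Finish still holding it there, tipped and still; do not let it touch the lamp, leave the lever at half, and do not disturb the amber glass, saucers, canister or teapot.

Things in the scene. Friction and masses are not known exactly. Their poses are not given: they have to be found in the camera images.
- dimmer (a joint): dimmer lever angle, rad: 0 = leaning 0.6 rad towards the lamp's -x side (its black-grille front), 0.6 = straight up (half), 1.2 = leaning 0.6 rad towards the lamp's +x side. It stays where it is left (light friction, about 0.06 N m, about 1 N at the knob); starts at 0 to 0.35.
- dimmer_tip (a point): centre of the lever's red ball knob, 26 mm diameter, on a 10 mm steel rod; 70 mm from the hinge, about which it swings in the lamp's x-z plane. The hinge line runs along the lamp's y axis, through the lamp-frame point (0, -75, 67) mm. Under it is a grey block 70 x 50 mm, its top 70 mm above the work surface.
- lamp: fixed blue lamp box, 110 (x) x 220 (y) x 45 mm high; origin at the centre of its underside, z up; its front with black grille faces its own -x; the window is in the top at +y, the dimmer lever at -y.
- lamp_window (a point): centre of the round pale light window (80 mm diameter) on the lamp's top, 49 mm above the work surface.
- stand: fixed two-cup draining stand: wooden board 90 (x) x 215 (y) x 12 mm high with two steel cups at y = +65 and -65 mm, each 74 mm outside and 66 mm inside diameter, rims 65 mm above the work surface; origin at the centre of its underside.
- green_glass_center (a point): centre (half-way up) of the green glass, a straight tumbler of 60 mm diameter, 140 mm tall, about 0.2 kg, z along its axis to the mouth. It stands mouth up in one of the two cups (either one), its foot 12 mm above the work surface, so its rim is at 152 mm; 3 mm play all round.
- amber_glass_center (a point): centre of the amber glass, same shape and size, in the other cup, 130 mm away; a bystander.
- saucers: stack of five pale saucers, 132 mm diameter, 52 mm high; origin at the centre of its underside; a bystander.
- canister: orange plastic canister with white lid and grey press button, 106 mm diameter, 144 mm high; origin at the centre of its underside; a bystander.
- teapot: stainless steel teapot, body 140 mm diameter, 137 mm high, spout to its +y reaching 120 mm, black handle to its -y reaching 111 mm; origin at the centre of its underside; a bystander.

How it is judged (in metres and radians):
On the way, in this order (a step that is already met when the one before it is completed fails the run):
1. the dimmer lever stands at half (value of joint dimmer between 0.48 and 0.72 rad), for 0.3 s.
2. the green glass is drawn up out of its cup, still about upright (height (world z) of green_glass_center above 0.15 m and angle between green_glass_center's own z axis and vertical below 0.35 rad and contact force between green_glass and the fingers above 0.5 N), for 0.1 s.
At the end, for the whole second after the job is handed in: The fingers still hold the green glass at rest, its axis 33 to 57 degrees from upright, its centre within 50 mm (horizontally) of the window's centre and 170 to 340 mm above the work surface, touching neither lamp nor stand; the lever is within 0.12 rad of straight up (all of step 1 and height (world z) of green_glass_center between 0.17 and 0.34 m and angle between green_glass_center's own z axis and vertical between 0.575 and 0.995 rad and horizontal distance between green_glass_center and lamp_window below 0.05 m and contact force between green_glass and the fingers above 0.5 N and contact force between green_glass and lamp below 0.1 N and contact force between green_glass and stand below 0.1 N and linear speed of green_glass below 0.03 m/s); the arm keeps its last pose, push and grip.
It fails at once if the green glass touches the lamp (contact force between green_glass and lamp above 0.5 N).
It fails at once if the amber glass is disturbed (distance of amber_glass_center from where it was at the start of the episode above 0.02 m or angle between amber_glass_center's own z axis and vertical above 0.3 rad).
It fails at once if the saucers disturbed (distance of saucers from where it was at the start of the episode above 0.02 m or angle between saucers's own z axis and vertical above 0.3 rad).
It fails at once if the canister disturbed (distance of canister from where it was at the start of the episode above 0.02 m or angle between canister's own z axis and vertical above 0.3 rad).
It fails at once if the teapot disturbed (distance of teapot from where it was at the start of the episode above 0.02 m or angle between teapot's own z axis and vertical above 0.3 rad).
It also fails if it takes over 54 s, if anything falls off the work surface, if the arm or the gripper's body presses on something with over 40 N, if the wrist force passes 120 N, or if a joint passes its speed limit or range.

## Working session

There is one attempt and no reset: what is moved stays moved. The work goes in short steps, Python scripts to look and compute and a shell command to move; the robot and the scene stay as the last step left them, time stands still between calls to the robot, and variables do not carry over. Pictures are saved under pics/ and viewed, at most 10 in all, crops included, and the job is handed in when it is done.

```bash
mkdir -p pics; python3 - <<'E'
from cell import r
import cv2,numpy as np
for n in("scene","top"):
    im=r.capture(n); cv2.imwrite(f"pics/{n}0.png",im[:,:,::-1])
    p=r.camera_params(n); print(n,p["fx"],p["fy"],p["cx"],p["cy"]);print(np.round(p["cam_to_world"],3))
s=r.read_state();print(s)
E
```

```text
scene 489.00742712955804 489.00742712955804 315.53755265512984 192.86388721843693
[[-0.661  0.577 -0.48   1.244]
 [ 0.751  0.51  -0.42   0.538]
 [ 0.002 -0.638 -0.77   1.073]
 [ 0.     0.     0.     1.   ]]
top 405.0468473981632 405.0468473981632 318.17746480467827 210.24195797407322
[[ 0.006 -0.997  0.073  0.587]
 [-1.    -0.008 -0.024  0.01 ]
 [ 0.024 -0.072 -0.997  1.078]
 [ 0.     0.     0.     1.   ]]
{'time': 0.1, 'joint_positions': array([62.82400931, 24.44629586,  4.23094019, 92.04668564, -1.95504818,
       63.64546499, -3.84347017]), 'qvel': array([-0.02765258, -0.06649319,  0.00239932, -0.14930945, -0.05575924,
        0.0365513 ,  0.13359334]), 'joint_efforts': array([ 1.00703040e-02, -9.37454367e+01,  3.67810786e+00, -4.55039299e+01,
       -4.84169391e-02,  1.67924585e-02,  3.03593549e-05]), 'tcp_pos': array([ 0.21527333, -0.63933694,  0.20485726]), 'tool_rot': array([[ 9.47715513e-01,  3.19116165e-01, -4.23300127e-04],
       [ 3.19116441e-01, -9.47714902e-01,  1.07742012e-03],
       [-5.73456617e-05, -1.15616979e-03, -9.99999330e-01]]), 'force': array([-0.39581706, -0.21042237,  0.00140452]), 'wrist_torque': array([-0.05819421, -0.02384747, -0.02971878]), 'grasp_force': 0.0, 'gripper_width': 1.0045768128063461}
```

View pics/scene0.png

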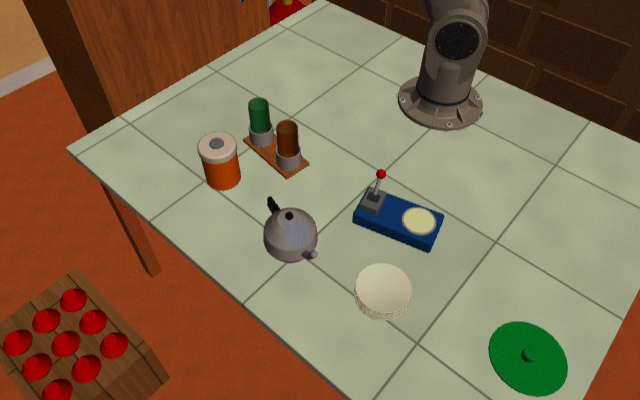

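View pics/top0.png

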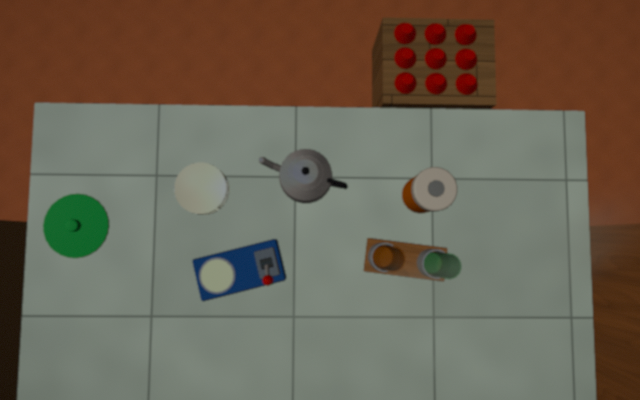

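The scene view shows the green glass at (260,120), amber at (288,145), canister at (219,160), teapot at (290,235), saucers at (383,290), the red knob at (381,174) and the window at (419,221). In the top view, the window is at (217,275), the knob at (267,281), the green glass at (440,264) and amber at (384,257). The knob leans toward world -x, and the lamp's +y is about world +y.

```bash
cat >h.py <<'E'
from cell import r
import cv2,numpy as np
def ray(n,uv):
    p=r.camera_params(n);T=np.array(p["cam_to_world"])
    d=T[:3,:3]@np.array([(uv[0]-p["cx"])/p["fx"],(uv[1]-p["cy"])/p["fy"],1]);return T[:3,3],d/np.linalg.norm(d)
def plane(n,uv,z):
    o,d=ray(n,uv);return o+d*(z-o[2])/d[2]
def tri(a,b):
    (o1,d1),(o2,d2)=ray("scene",a),ray("top",b)
    t=np.linalg.lstsq(np.c_[d1,-d2],o2-o1,rcond=None)[0]
    p,q=o1+d1*t[0],o2+d2*t[1];return (p+q)/2,np.linalg.norm(p-q)
def blob(im,box,f):
    x0,y0,x1,y1=box;c=im[y0:y1,x0:x1].astype(int);m=f(c[...,0],c[...,1],c[...,2]).astype(np.uint8)
    n,l,s,ce=cv2.connectedComponentsWithStats(m);i=1+s[1:,4].argmax()
    return (ce[i]+[x0,y0]),s[i,:5]+[x0,y0,0,0,0],l==i
red=lambda R,G,B:(R>100)&(G<60)&(B<60)
E
python3 - <<'E'
from h import *
np.set_printoptions(precision=4,suppress=True)
I={n:r.capture(n) for n in("scene","top")}
k={'scene':(365,160,395,185),'top':(255,270,280,292)}
K={n:blob(I[n],k[n],red) for n in I};print('knob',K['scene'][:2],K['top'][:2],tri(K['scene'][0],K['top'][0]))
win=lambda R,G,B:(R>150)&(R>B+25)
for n,b in(('scene',(395,200,445,242)),('top',(190,250,242,300))):
    c,s,_=blob(I[n],b,win);print('win',n,c,s,plane(n,c,.049))
blue=lambda R,G,B:(B>R+35)&(B>G+25)
c,s,m=blob(I['top'],(180,225,300,310),blue)
cnt=max(cv2.findContours(m.astype(np.uint8),0,2)[0],key=cv2.contourArea)
bx=cv2.boxPoints(cv2.minAreaRect(cnt))+[180,225];P=np.array([plane('top',q,.045) for q in bx]);print('lamp',P,P.mean(0))
E
python3 - <<'E'
import cv2
t=cv2.imread('pics/top0.png')[220:300,350:480];s=cv2.imread('pics/scene0.png')[85:190,190:320]
t=cv2.resize(t,(650,400)if 0 else None,fx=3,fy=3,interpolation=2);s=cv2.resize(s,None,fx=3,fy=3,interpolation=2)
import numpy as np
o=np.zeros((315,780,3),np.uint8);o[:240,:390]=t;o[:315,390:]=s;cv2.imwrite('pics/z.png',o)
E
```

```text
knob (array([381.5091, 173.5091]), array([378, 170,   8,   9,  55])) (array([265.75  , 280.3636]), array([263, 277,   7,   8,  44])) (array([0.4922, 0.1078, 0.1268]), np.float64(0.0011967929302086776))
win scene [418.6585 220.1609] [404 208  31  25 609] [0.4984 0.2414 0.049 ]Traceback (most recent call last):
  File "<stdin>", line 8, in <module>
  File "h.py", line 14, in blob
    n,l,s,ce=cv2.connectedComponentsWithStats(m);i=1+s[1:,4].argmax()
                                                     ~~~~~~~~~~~~~~^^
ValueError: attempt to get argmax of an empty sequence
```

View pics/z.png

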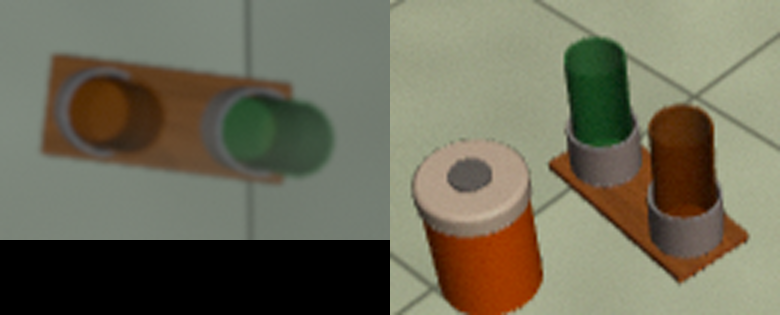

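The zoomed crop shows the green glass upright in the outer cup, with its rim circle at about top-view (451,266) and scene (258,102), and the amber glass in the other cup. There is plenty of clear space around the green glass.

```bash
python3 - <<'E'
from h import *
np.set_printoptions(precision=4,suppress=True)
t=r.capture("top");s=r.capture("scene")
print(t[275,217],t[290,240],t[263,436],t[250,375])
win=lambda R,G,B:(R>110)&(G>100)&(R>B+5)
c,st,_=blob(t,(195,250,240,300),win);print('win',c,st,plane('top',c,.049))
blue=lambda R,G,B:(B>R+25)&(B>G+15)
c,st,m=blob(t,(180,225,300,310),blue)
cnt=max(cv2.findContours(m.astype(np.uint8),0,2)[0],key=cv2.contourArea)
bx=cv2.boxPoints(cv2.minAreaRect(cnt))+[180,225];P=np.array([plane('top',q,.045) for q in bx]);print('lamp',P,P.mean(0))
wood=lambda R,G,B:(R>B+25)
c,st,m=blob(t,(355,225,455,295),wood)
cnt=max(cv2.findContours(m.astype(np.uint8),0,2)[0],key=cv2.contourArea)
bx=cv2.boxPoints(cv2.minAreaRect(cnt))+[355,225];print('stand',np.array([plane('top',q,.012) for q in bx]))
print('rim top',plane('top',(451,266),.152),'rim scene',plane('scene',(258.3,102.3),.152))
gr=lambda R,G,B:(G>R+20)&(G>B+10)
for n,im,b in(('top',t,(410,240,475,290)),('scene',s,(240,90,285,150))):
    c,st,_=blob(im,b,gr);print('green',n,c,st,plane(n,c,.1))
for n,q in(('top',(436,188)),('top',(384,257))):print(plane(n,q,.15))
print('saucer',plane('top',(201,188),.05),'pot',plane('top',(306,172),.13))
E
```

```text
[142 149 123] [30 51 82] [52 86 53] [84 55 35]
win [216.4957 275.2053] [201 259  32  33 823] [0.4964 0.2395 0.049 ]
lamp [[0.5338 0.3048 0.045 ]
 [0.5886 0.0945 0.045 ]
 [0.4868 0.0672 0.045 ]
 [0.4332 0.2764 0.045 ]] [0.5106 0.1857 0.045 ]
stand [[ 0.5063 -0.1332  0.012 ]
 [ 0.5932 -0.1443  0.012 ]
 [ 0.5684 -0.355   0.012 ]
 [ 0.4814 -0.3426  0.012 ]]
rim top [ 0.5285 -0.3165  0.152 ] rim scene [ 0.5255 -0.3119  0.152 ]
green top [432.9565 262.1739] [424 253  21  20 299] [ 0.5342 -0.2911  0.1   ]
green scene [259.1189 114.8552] [248  97  22  37 656] [ 0.5234 -0.3171  0.1   ]
[ 0.7082 -0.2853  0.15  ]
[ 0.5481 -0.163   0.15  ]
saucer [0.7157 0.2837 0.05  ] pot [0.746  0.0171 0.13  ]
```

```bash
cat >>h.py <<'E'
from scipy.spatial.transform import Rotation as Ro
def down(yaw):  # tool down, closing axis y at world angle yaw (deg)
    c,s=np.cos(np.radians(yaw)),np.sin(np.radians(yaw));y=np.array([c,s,0]);z=np.array([0,0,-1.]);return np.c_[np.cross(y,z),y,z]
def plan(wps):
    st=r.read_state();p,R=np.array(st["tcp_pos"]),np.array(st["tool_rot"])
    for P,Rt in wps:
        w=Ro.from_matrix(R.T@Rt).as_rotvec(degrees=True);P=np.array(P)
        n=max(1,int(np.ceil(max(np.linalg.norm(P-p)/.058,np.linalg.norm(w)/9.9))))
        dR=Ro.from_rotvec(w/n,degrees=True).as_matrix();d=(P-p)/n
        print(n,'rows:',[[list(map(float,np.round(R0.T@d/.3,3))),list(map(float,np.round(w/n/90,3)))] for R0 in [R@np.linalg.matrix_power(dR,i) for i in range(n)]])
        p,R=P,np.array(Rt)
LC=np.array([.5106,.1857]);LX=np.array([.9695,.245]);LY=np.array([-.245,.9695])
HINGE=LC-.075*LY
E
python3 - <<'E'
from h import *
k=HINGE-.012*LX;print(HINGE,k)
st=r.read_state();R=np.array(st['tool_rot'])
plan([((.215,-.64,.30),R),((.45,-.35,.30),down(-35)),((*k,.30),down(14.2)),((*k,.118),down(14.2))])
E
```

```text
[0.528975  0.1129875] [0.517341  0.1100475]
2 rows: [[[-0.001, 0.0, -0.158], [0.0, 0.0, 0.0]], [[-0.001, 0.0, -0.158], [0.0, 0.0, 0.0]]]
7 rows: [[[0.15, -0.095, 0.0], [-0.0, -0.0, -0.058]], [[0.158, -0.081, 0.0], [-0.0, -0.0, -0.058]], [[0.165, -0.067, 0.0], [-0.0, -0.0, -0.058]], [[0.17, -0.051, 0.0], [-0.0, -0.0, -0.058]], [[0.174, -0.036, 0.0], [-0.0, -0.0, -0.058]], [[0.177, -0.02, 0.0], [-0.0, -0.0, -0.058]], [[0.178, -0.004, 0.0], [-0.0, -0.0, -0.058]]]
9 rows: [[[0.154, -0.077, 0.0], [0.0, 0.0, -0.061]], [[0.161, -0.062, 0.0], [0.0, 0.0, -0.061]], [[0.166, -0.047, 0.0], [0.0, 0.0, -0.061]], [[0.169, -0.031, 0.0], [0.0, 0.0, -0.061]], [[0.172, -0.014, 0.0], [0.0, 0.0, -0.061]], [[0.172, 0.002, 0.0], [0.0, 0.0, -0.061]], [[0.171, 0.018, 0.0], [0.0, 0.0, -0.061]], [[0.169, 0.035, 0.0], [0.0, 0.0, -0.061]], [[0.165, 0.051, 0.0], [0.0, 0.0, -0.061]]]
4 rows: [[[0.0, 0.0, 0.152], [0.0, 0.0, 0.0]], [[0.0, 0.0, 0.152], [0.0, 0.0, 0.0]], [[0.0, 0.0, 0.152], [0.0, 0.0, 0.0]], [[0.0, 0.0, 0.152], [0.0, 0.0, 0.0]]]
```

```bash
python3 -m pendant '[[[0,0,-0.16],[0,0,0],-1],[[0,0,-0.16],[0,0,0],-1],[[0.15,-0.095,0],[0,0,-0.058],-1],[[0.158,-0.081,0],[0,0,-0.058],-1],[[0.165,-0.067,0],[0,0,-0.058],-1],[[0.17,-0.051,0],[0,0,-0.058],-1],[[0.174,-0.036,0],[0,0,-0.058],-1],[[0.177,-0.02,0],[0,0,-0.058],-1]]'
python3 -m pendant '[[[0.178,0,0],[0,0,-0.058],-1],[[0.154,-0.077,0],[0,0,-0.061],-1],[[0.161,-0.062,0],[0,0,-0.061],-1],[[0.166,-0.047,0],[0,0,-0.061],-1],[[0.169,-0.031,0],[0,0,-0.061],-1],[[0.172,-0.014,0],[0,0,-0.061],-1],[[0.172,0.002,0],[0,0,-0.061],-1],[[0.171,0.018,0],[0,0,-0.061],-1]]'
python3 -m pendant '[[[0.169,0.035,0],[0,0,-0.061],-1],[[0.165,0.051,0],[0,0,-0.061],-1],[[0,0,0],[0,0,0],-1],[[0,0,0],[0,0,0],-1]]'
python3 - <<'E'
from h import *
k=HINGE-.012*LX
plan([((*k,.19),down(14.2)),((*k,.118),down(14.2))])
E
```

```text
time: 1.3
tcp_pos: [0.4173, -0.3894, 0.3017]
tool_rot: [[0.642, 0.767, 0.0], [0.767, -0.642, -0.0], [-0.0, 0.0, -1.0]]
force: [0.8, -0.4, -0.1]
gripper_width: 1.004
grasp_force: 0.0
time: 2.3
tcp_pos: [0.5019, 0.0097, 0.3017]
tool_rot: [[-0.065, 0.998, 0.0], [0.998, 0.065, -0.0], [-0.0, 0.0, -1.0]]
force: [1.3, -0.4, 0.1]
gripper_width: 1.002
grasp_force: 0.0
time: 2.8
tcp_pos: [0.5165, 0.1101, 0.3013]
tool_rot: [[-0.251, 0.968, -0.0], [0.968, 0.251, -0.0], [-0.0, -0.0, -1.0]]
force: [1.7, -1.1, -0.2]
gripper_width: 1.0
grasp_force: 0.0
2 rows: [[[-0.0, 0.001, 0.186], [-0.0, 0.0, 0.002]], [[-0.0, 0.001, 0.186], [-0.0, 0.0, 0.002]]]
2 rows: [[[0.0, 0.0, 0.12], [0.0, 0.0, 0.0]], [[0.0, 0.0, 0.12], [0.0, 0.0, 0.0]]]
```

```bash
python3 -m pendant '[[[0,0,0.18],[0,0,0],-1],[[0,0,0.18],[0,0,0],-1],[[0,0,0.08],[0,0,0],-1],[[0,0,0.08],[0,0,0],-1],[[0,0,0.08],[0,0,0],-1],[[0,0,0],[0,0,0],-1]]'
python3 -m pendant '[[[0,0,0],[0,0,0],1],[[0,0,0],[0,0,0],1],[[0,0,0],[0,0,0],1],[[0,0,0],[0,0,0],1],[[0,0,0],[0,0,0],1],[[0,0,0],[0,0,0],1],[[0,0,0],[0,0,0],1],[[0,0,0],[0,0,0],1]]' 5
```

```text
time: 3.55
tcp_pos: [0.5157, 0.1089, 0.1203]
tool_rot: [[-0.249, 0.968, -0.003], [0.968, 0.249, -0.001], [-0.0, -0.003, -1.0]]
force: [0.1, -0.3, 0.5]
gripper_width: 0.996
grasp_force: 0.0
time: 4.55
tcp_pos: [0.5167, 0.1107, 0.1215]
tool_rot: [[-0.251, 0.968, 0.0], [0.968, 0.251, 0.0], [0.0, 0.0, -1.0]]
force: [-1.7, -0.5, -0.3]
gripper_width: 0.271
grasp_force: 5.0
```

The opening of 25.5 mm matches the 26 mm knob, so the knob is gripped. Next I carry it upright over the hinge.

```bash
python3 -m pendant '[[[0,0.022,0],[0,0,0],1],[[0,0.02,0],[0,0,0],1],[[0,0,0],[0,0,0],1],[[0,0,0],[0,0,0],1],[[0,0,0],[0,0,0],1]]'
python3 - <<'E'
from h import *
s=r.read_state();print((s['tcp_pos'][:2]-HINGE)@LX,(s['tcp_pos'][:2]-HINGE)@LY)
E
python3 -m pendant '[[[0,0,0],[0,0,0],-1],[[0,0,0],[0,0,0],-1],[[0,0,0],[0,0,0],-1],[[0,0,0],[0,0,0],-1],[[0,0,-0.1],[0,0,0],-1],[[0,0,-0.2],[0,0,0],-1],[[0,0,-0.2],[0,0,0],-1],[[0,0,-0.1],[0,0,0],-1]]' 
python3 - <<'E'
from h import *
s=r.capture('scene');t=r.capture('top')
cv2.imwrite('pics/k.png',cv2.resize(np.hstack([s[130:260,320:460],t[220:310,180:310][:,:]]) if 0 else s[100:260,300:460],None,fx=3,fy=3)[:,:,::-1])
try:
    a=blob(s,(360,150,400,190),red)[0];p=plane('scene',a,.137);q=p[:2]-HINGE;print(a,p,q@LX,q@LY)
    b=blob(t,(250,255,285,295),red);print(b[:2],tri(a,b[0]))
except Exception as e:print(e)
E
```

```text
time: 5.18
tcp_pos: [0.5289, 0.1139, 0.1215]
tool_rot: [[-0.251, 0.968, 0.0], [0.968, 0.251, 0.0], [0.0, 0.0, -1.0]]
force: [0.7, -0.0, -0.2]
gripper_width: 0.269
grasp_force: 5.0
0.00017901884143493226 0.0008513648958220983
time: 6.18
tcp_pos: [0.5294, 0.1142, 0.3049]
tool_rot: [[-0.251, 0.968, 0.004], [0.968, 0.251, 0.0], [-0.0, 0.004, -1.0]]
force: [0.3, -0.5, -0.4]
gripper_width: 0.998
grasp_force: 0.0
[376.39344262 180.3442623 ] [0.52822226 0.11622194 0.137     ] 6.265956318075888e-05 0.00332021063045806
(array([263.58823529, 263.47058824]), array([262, 261,   4,   6,  17])) (array([0.52991864, 0.11461354, 0.13710197]), np.float64(0.004569251039050197))
```

The lever now stands upright over the hinge, with the knob's x error under 1 mm. Next is the green glass.

```bash
python3 - <<'E'
from h import *
g=(.529,-.311)
plan([((*g,.30),down(-30)),((*g,.18),down(-30)),((*g,.076),down(-30))])
E
```

```text
8 rows: [[[-0.171, -0.045, 0.002], [0.0, -0.0, 0.062]], [[-0.175, -0.028, 0.002], [0.0, -0.0, 0.062]], [[-0.177, -0.011, 0.002], [0.0, -0.0, 0.062]], [[-0.177, 0.006, 0.002], [0.0, -0.0, 0.062]], [[-0.176, 0.023, 0.002], [0.0, -0.0, 0.062]], [[-0.173, 0.04, 0.002], [0.0, -0.0, 0.062]], [[-0.168, 0.057, 0.002], [0.0, -0.0, 0.062]], [[-0.162, 0.073, 0.002], [0.0, -0.0, 0.062]]]
3 rows: [[[0.0, 0.0, 0.133], [0.0, 0.0, 0.0]], [[0.0, 0.0, 0.133], [0.0, 0.0, 0.0]], [[0.0, 0.0, 0.133], [0.0, 0.0, 0.0]]]
2 rows: [[[0.0, 0.0, 0.173], [0.0, 0.0, 0.0]], [[0.0, 0.0, 0.173], [0.0, 0.0, 0.0]]]
```

```bash
python3 -m pendant '[[[-0.171,-0.045,0],[0,0,0.062],-1],[[-0.175,-0.028,0],[0,0,0.062],-1],[[-0.177,-0.011,0],[0,0,0.062],-1],[[-0.177,0.006,0],[0,0,0.062],-1],[[-0.176,0.023,0],[0,0,0.062],-1],[[-0.173,0.04,0],[0,0,0.062],-1],[[-0.168,0.057,0],[0,0,0.062],-1],[[-0.162,0.073,0],[0,0,0.062],-1]]'
python3 -m pendant '[[[0,0,0.15],[0,0,0],-1],[[0,0,0.15],[0,0,0],-1],[[0,0,0],[0,0,0],-1],[[0,0,0],[0,0,0],-1]]'
python3 - <<'E'
from h import *
s=r.capture('scene');t=r.capture('top')
cv2.imwrite('pics/g.png',np.hstack([cv2.resize(s[60:190,190:320],None,fx=3,fy=3),cv2.resize(t[200:330,360:490],None,fx=3,fy=3)])[:,:,::-1])
g=(.529,-.311);plan([((*g,.076),down(-30))])
E
```

```text
time: 7.28
tcp_pos: [0.5266, -0.3134, 0.3006]
tool_rot: [[0.504, 0.864, -0.001], [0.864, -0.504, 0.0], [-0.0, -0.001, -1.0]]
force: [1.4, 1.2, -0.2]
gripper_width: 0.999
grasp_force: 0.0
time: 7.78
tcp_pos: [0.5277, -0.3119, 0.2128]
tool_rot: [[0.501, 0.865, 0.001], [0.865, -0.501, -0.0], [0.0, 0.001, -1.0]]
force: [-0.8, -0.3, 1.2]
gripper_width: 1.002
grasp_force: 0.0
3 rows: [[[0.002, -0.0, 0.153], [0.001, -0.0, -0.0]], [[0.002, 0.0, 0.153], [0.001, -0.0, -0.0]], [[0.002, 0.0, 0.153], [0.001, -0.0, -0.0]]]
```

View pics/g.png

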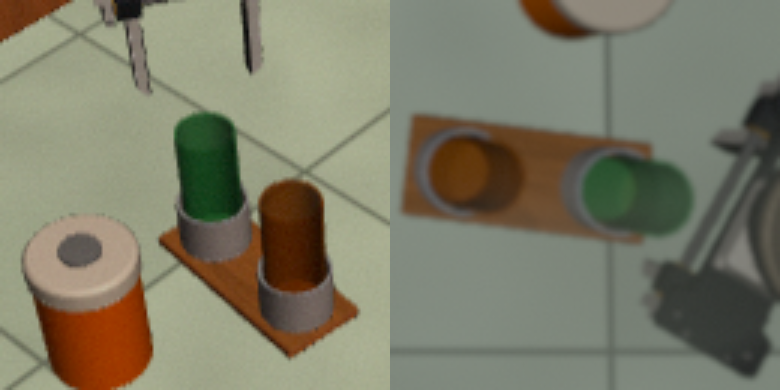

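The crops show the open fingers straddling above the green glass, with the fingertips at about scene (239,91) and (275,83). I check their midpoint against the glass before descending.

```bash
python3 - <<'E'
from h import *
print(plane('scene',(257,87),.213), 'rim',plane('scene',(190+205/3,60+127/3),.152))
E
```

```text
[ 0.52982007 -0.30504564  0.213     ] rim [ 0.5255505  -0.31175266  0.152     ]
```

```bash
python3 -m pendant '[[[0,0,0.12],[0,0,0],-1],[[0,0,0.12],[0,0,0],-1],[[0,0,0.12],[0,0,0],-1],[[0,0,0.095],[0,0,0],-1],[[0,0,0],[0,0,0],-1]]'
python3 -m pendant '[[[0,0,0],[0,0,0],1],[[0,0,0],[0,0,0],1],[[0,0,0],[0,0,0],1],[[0,0,0],[0,0,0],1],[[0,0,0],[0,0,0],1],[[0,0,0],[0,0,0],1]]' 35
```

```text
time: 8.5
tcp_pos: [0.5268, -0.3116, 0.0746]
tool_rot: [[0.501, 0.865, -0.001], [0.865, -0.501, 0.001], [-0.0, -0.002, -1.0]]
force: [-0.4, 0.7, 1.0]
gripper_width: 0.999
grasp_force: 0.0
time: 9.25
tcp_pos: [0.5275, -0.312, 0.0756]
tool_rot: [[0.501, 0.865, 0.001], [0.865, -0.501, -0.0], [0.0, 0.001, -1.0]]
force: [-0.4, -0.3, 7.2]
gripper_width: 0.646
grasp_force: 34.9
```

```bash
python3 -m pendant '[[[0,0,-0.05],[0,0,0],1],[[0,0,-0.08],[0,0,0],1],[[0,0,-0.1],[0,0,0],1],[[0,0,-0.12],[0,0,0],1],[[0,0,-0.14],[0,0,0],1],[[0,0,-0.14],[0,0,0],1],[[0,0,-0.12],[0,0,0],1],[[0,0,0],[0,0,0],1]]'
python3 - <<'E'
from h import *
s=r.capture('scene');t=r.capture('top')
cv2.imwrite('pics/l.png',cv2.resize(s[0:240,150:470],None,fx=2,fy=2)[:,:,::-1])
# tilted pose: tool z outward-down 45 deg, closing axis in the vertical radial plane
W=np.array([.4968,.2400]);a=np.arctan2(W[1],W[0]);rad=np.array([*W,0])/np.linalg.norm(W)
Rd=down(np.degrees(a));up=np.array([0,0,1.])
Rt=[Rd@Ro.from_euler('x',q,degrees=True).as_matrix() for q in(45,-45)]
Rt=[m for m in Rt if m[:,2]@rad>0][0];print(Rt,np.degrees(a))
C=np.array([*W,.24]);P=C+.0064*Rt[:,2]; print(P)
up_p=(*(W-.03*rad[:2]),.31)
plan([(up_p,Rd),(P,Rt)])
E
```

```text
time: 10.25
tcp_pos: [0.5281, -0.3121, 0.3037]
tool_rot: [[0.501, 0.865, 0.004], [0.865, -0.501, -0.002], [0.0, 0.005, -1.0]]
force: [-0.2, 0.3, -2.2]
gripper_width: 0.645
grasp_force: 34.9
[[-0.43499234  0.63670309  0.63670309]
 [ 0.90043415  0.30758604  0.30758604]
 [ 0.          0.70710678 -0.70710678]] 25.784806694477616
[0.5008749  0.24196855 0.23547452]
10 rows: [[[0.146, -0.106, -0.003], [-0.0, -0.0, -0.062]], [[0.155, -0.092, -0.003], [-0.0, -0.0, -0.062]], [[0.164, -0.076, -0.003], [-0.0, -0.0, -0.062]], [[0.17, -0.06, -0.003], [-0.0, -0.0, -0.062]], [[0.175, -0.043, -0.003], [-0.0, -0.0, -0.062]], [[0.179, -0.026, -0.003], [-0.0, -0.0, -0.062]], [[0.18, -0.008, -0.003], [-0.0, -0.0, -0.062]], [[0.18, 0.009, -0.003], [-0.0, -0.0, -0.062]], [[0.179, 0.027, -0.003], [-0.0, -0.0, -0.062]], [[0.175, 0.044, -0.003], [-0.0, -0.0, -0.062]]]
5 rows: [[[0.0, 0.023, 0.05], [-0.1, -0.0, 0.0]], [[0.0, 0.015, 0.053], [-0.1, -0.0, 0.0]], [[0.0, 0.007, 0.054], [-0.1, -0.0, 0.0]], [[0.0, -0.002, 0.055], [-0.1, -0.0, 0.0]], [[0.0, -0.011, 0.054], [-0.1, -0.0, 0.0]]]
```

View pics/l.png

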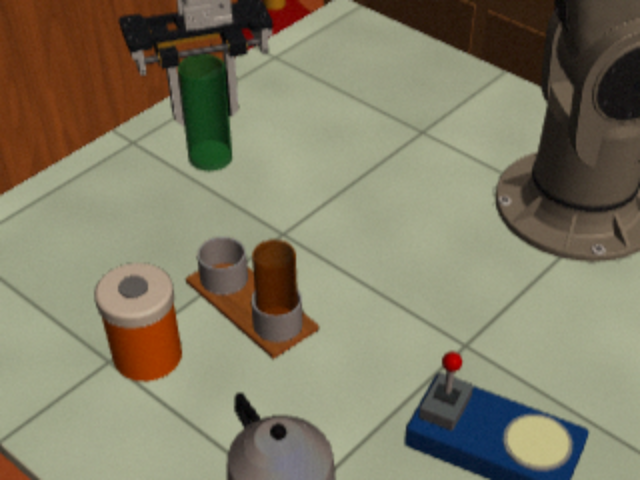

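The picture shows the glass held upright and clear of the empty cup. The amber glass is undisturbed, and the lever is upright at about scene (376,180). Now I carry the glass over the lamp.

```bash
python3 -m pendant '[[[0.146,-0.106,0],[0,0,-0.062],1],[[0.155,-0.092,0],[0,0,-0.062],1],[[0.164,-0.076,0],[0,0,-0.062],1],[[0.17,-0.06,0],[0,0,-0.062],1],[[0.175,-0.043,0],[0,0,-0.062],1],[[0.179,-0.026,0],[0,0,-0.062],1],[[0.18,-0.008,0],[0,0,-0.062],1],[[0.18,0.009,0],[0,0,-0.062],1]]'
python3 -m pendant '[[[0.179,0.027,0],[0,0,-0.062],1],[[0.175,0.044,0],[0,0,-0.062],1],[[0,0,0],[0,0,0],1],[[0,0.02,0.03],[-0.1,0,0],1],[[0,0.015,0.03],[-0.1,0,0],1],[[0,0.007,0.03],[-0.1,0,0],1],[[0,0,0],[0,0,0],1],[[0,0,0],[0,0,0],1]]'
python3 - <<'E'
from h import *
W=np.array([.4968,.2400]);a=np.arctan2(W[1],W[0])
Rt=down(np.degrees(a))@Ro.from_euler('x',-45,degrees=True).as_matrix();print(Rt[:,2])
plan([(np.array([*W,.24])+.0064*Rt[:,2],Rt)])
E
```

```text
time: 11.35
tcp_pos: [0.4805, 0.1201, 0.2991]
tool_rot: [[-0.254, 0.967, -0.001], [0.967, 0.254, -0.0], [-0.0, -0.002, -1.0]]
force: [1.7, 0.3, -2.4]
gripper_width: 0.643
grasp_force: 34.9
time: 12.35
tcp_pos: [0.4855, 0.2335, 0.2752]
tool_rot: [[-0.433, 0.804, 0.408], [0.901, 0.386, 0.196], [0.0, 0.452, -0.892]]
force: [0.6, 0.8, -2.1]
gripper_width: 0.644
grasp_force: 34.9
[ 0.63670309  0.30758604 -0.70710678]
2 rows: [[[0.002, -0.004, 0.072], [-0.101, 0.0, -0.001]], [[0.002, -0.015, 0.071], [-0.101, 0.0, -0.001]]]
```

```bash
python3 -m pendant '[[[0,-0.004,0.07],[-0.1,0,0],1],[[0,-0.015,0.07],[-0.1,0,0],1],[[0,0,0],[0,0,0],1],[[0,0,0],[0,0,0],1],[[0,0,0],[0,0,0],1],[[0,0,0],[0,0,0],1]]'
python3 - <<'E'
from h import *
s=r.capture('scene');t=r.capture('top')
cv2.imwrite('pics/f.png',np.hstack([cv2.resize(s[100:260,320:480],None,fx=2.5,fy=2.5),cv2.resize(t[200:360,150:310],None,fx=2.5,fy=2.5)])[:,:,::-1])
try:
    a=blob(s,(360,150,400,190),red)[0];q=plane('scene',a,.137)[:2]-HINGE;print(a,q@LX,q@LY)
except Exception as e:print(e)
E
```

```text
time: 13.1
tcp_pos: [0.5, 0.2212, 0.2536]
tool_rot: [[-0.404, 0.721, 0.563], [0.914, 0.34, 0.221], [-0.033, 0.604, -0.797]]
force: [-0.3, -0.2, -1.6]
gripper_width: 0.648
grasp_force: 34.9
[376.45 180.4 ] 0.00017058889823192677 0.003520255902575839
```

View pics/f.png

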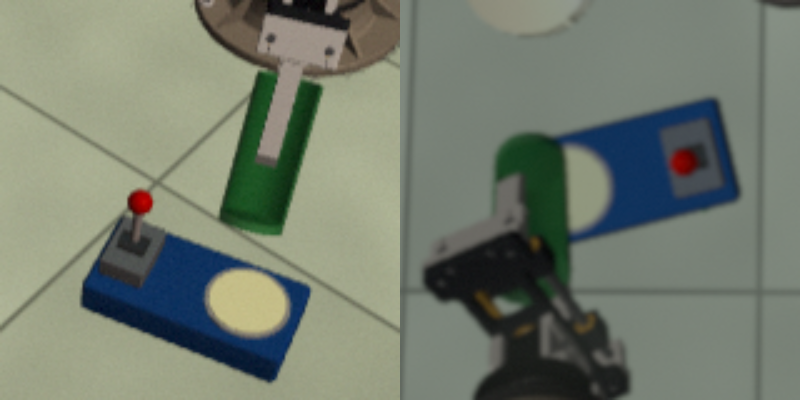

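The glass is held and tipped, but only by about 37°. The lever is still upright, with the knob at scene (376,180). The arm stopped short, so I check the joints.

```bash
python3 - <<'E'
from h import *
s=r.read_state();print(s['joint_positions'].round(1))
R=np.array(s['tool_rot']);print('centre',s['tcp_pos']-.0064*R[:,2], 'want .4968 .24')
E
```

```text
[  3.2  -7.3 -35.9 132.3  11.   17.4 -18.9]
centre [0.49628112 0.21959754 0.25853647] want .4968 .24
```

```bash
python3 -m pendant '[[[0.02,0,0],[0,-0.1,0],1],[[0.02,0,0],[0,-0.1,0],1],[[0.02,0,0],[0,-0.1,0],1],[[0,0,0],[0,0,0],1],[[0,0,0],[0,0,0],1],[[0,0,0],[0,0,0],1]]'
python3 - <<'E'
from h import *
s=r.read_state();print(s['joint_positions'].round(1))
R=np.array(s['tool_rot']);print('centre',s['tcp_pos']-.0064*R[:,2],np.degrees(np.arccos(-R[2,2])))
d=np.array([.4968,.24,.245])-s['tcp_pos']+.0064*R[:,2];print(R.T@d/.3)
E
```

```text
time: 13.95
tcp_pos: [0.48, 0.2241, 0.231]
tool_rot: [[-0.277, 0.762, 0.586], [0.931, 0.364, -0.032], [-0.238, 0.536, -0.81]]
force: [1.0, -0.0, -2.0]
gripper_width: 0.643
grasp_force: 34.9
[ 14.2  -1.  -63.  129.7  48.   37.2 -64. ]
centre [0.47622435 0.22428363 0.23622115] 35.91405144518471
[0.02279481 0.08698746 0.01477678]
```

```bash
python3 - <<'E'
from h import *
W=np.array([.4968,.2400]);a=np.degrees(np.arctan2(W[1],W[0]))
for q in (-45,45):
    Rt=down(a)@Ro.from_euler('y',q,degrees=True).as_matrix();print(Rt[:,2])
    plan([(np.array([*W,.25])+.0064*Rt[:,2],Rt)])
E
```

```text
[ 0.30758604 -0.63670309 -0.70710678]
5 rows: [[[0.002, 0.018, -0.001], [0.062, -0.062, -0.038]], [[0.0, 0.017, -0.003], [0.062, -0.062, -0.038]], [[-0.001, 0.017, -0.004], [0.062, -0.062, -0.038]], [[-0.002, 0.017, -0.006], [0.062, -0.062, -0.038]], [[-0.004, 0.016, -0.007], [0.062, -0.062, -0.038]]]
[-0.30758604  0.63670309 -0.70710678]
7 rows: [[[0.005, 0.013, -0.002], [0.052, 0.095, 0.013]], [[0.006, 0.012, -0.002], [0.052, 0.095, 0.013]], [[0.006, 0.012, -0.002], [0.052, 0.095, 0.013]], [[0.007, 0.012, -0.002], [0.052, 0.095, 0.013]], [[0.007, 0.011, -0.002], [0.052, 0.095, 0.013]], [[0.008, 0.011, -0.002], [0.052, 0.095, 0.013]], [[0.008, 0.011, -0.001], [0.052, 0.095, 0.013]]]
```

```bash
python3 -m pendant '[[[0.002,0.018,0],[0.062,-0.062,-0.038],1],[[0,0.017,-0.003],[0.062,-0.062,-0.038],1],[[-0.001,0.017,-0.004],[0.062,-0.062,-0.038],1],[[0,0,0],[0,0,0],1],[[0,0,0],[0,0,0],1]]'
cat >c.py <<'E'
from h import *
s=r.read_state();print(s['joint_positions'].round(1))
R=np.array(s['tool_rot']);print('centre',s['tcp_pos']-.0064*R[:,2],np.degrees(np.arccos(-R[2,2])))
W=np.array([.4968,.2400]);a=np.degrees(np.arctan2(W[1],W[0]))
Rt=down(a)@Ro.from_euler('y',-45,degrees=True).as_matrix()
plan([(np.array([*W,.25])+.0064*Rt[:,2],Rt)])
E
python3 c.py
```

```text
time: 14.58
tcp_pos: [0.4904, 0.2318, 0.2386]
tool_rot: [[-0.276, 0.859, 0.431], [0.796, 0.456, -0.398], [-0.539, 0.233, -0.81]]
force: [0.1, -0.1, -1.3]
gripper_width: 0.645
grasp_force: 34.9
[ -2.6  21.3 -63.5 113.2  53.7  80.  -64. ]
centre [0.48762817 0.23439624 0.24380208] 35.93875848200774
2 rows: [[[-0.005, 0.018, -0.006], [0.066, -0.064, -0.038]], [[-0.006, 0.017, -0.007], [0.066, -0.064, -0.038]]]
```

Tracking is good now, so I complete the turn.

```bash
python3 -m pendant '[[[-0.005,0.018,-0.006],[0.066,-0.064,-0.038],1],[[-0.006,0.017,-0.007],[0.066,-0.064,-0.038],1],[[0,0,0],[0,0,0],1],[[0,0,0],[0,0,0],1],[[0,0,0],[0,0,0],1],[[0,0,0],[0,0,0],1]]'
python3 c.py
python3 - <<'E'
from h import *
s=r.capture('scene');t=r.capture('top')
cv2.imwrite('pics/f2.png',np.hstack([cv2.resize(s[100:260,320:480],None,fx=2.5,fy=2.5),cv2.resize(t[200:360,150:310],None,fx=2.5,fy=2.5)])[:,:,::-1])
try:
    a=blob(s,(360,150,400,190),red)[0];q=plane('scene',a,.137)[:2]-HINGE;print(a,q@LX,q@LY)
except Exception as e:print(e)
E
```

```text
time: 15.32
tcp_pos: [0.4994, 0.2352, 0.247]
tool_rot: [[-0.304, 0.902, 0.307], [0.638, 0.432, -0.638], [-0.708, 0.002, -0.707]]
force: [-0.4, -0.2, -1.5]
gripper_width: 0.641
grasp_force: 34.9
[-14.4  32.8 -56.9 102.   54.3 101.2 -60.2]
centre [0.49742198 0.23927048 0.2514845 ] 45.036476956346036
1 rows: [[[0.006, -0.001, 0.001], [-0.001, 0.0, -0.002]]]
[376.35       180.28333333] -7.674428057658876e-05 0.0031429820002856373
```

View pics/f2.png

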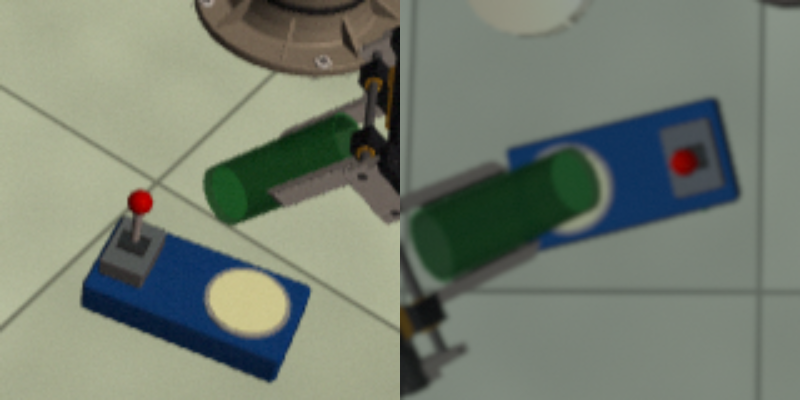

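The glass is held and tipped over the lamp. Its foot is at top (220,272) and its mouth at top (168,298), and the lever is upright. Last, I check the glass's centre and tilt from those two ends.

```bash
python3 - <<'E'
from h import *
f=plane('top',(220,272),.202);m=plane('top',(168,298),.301);print((f+m)/2,np.linalg.norm((m-f)[:2]),r.read_state()['qvel'].round(2))
E
```

```text
[0.49618446 0.23553324 0.2515    ] 0.08520965045858511 [-0.36  0.65  0.09 -0.29 -0.01  0.17  0.02]
```

```bash
python3 - <<'E'
from h import *
f,e=tri((410,178),(220,272));m,g=tri((458,153),(168,298));v=m-f
print(f,e,m,g,np.linalg.norm(v),np.degrees(np.arccos(v[2]/np.linalg.norm(v))),(f+m)/2)
E
```

```text
[0.51619118 0.19917422 0.19812729] 0.00045278300588373534 [0.47404056 0.27510039 0.30161675] 0.005630447867201179 0.1350982132816822 40.001169401385255 [0.49511587 0.23713731 0.24987202]
```

Triangulation gives a length of 135 mm (140 expected), a tilt of about 40° and the centre on target. I add 3° to sit mid-band, let it settle and hand in.

```bash
python3 -m pendant '[[[0,0,0],[0,-0.035,0],1],[[0,0,0],[0,0,0],1],[[0,0,0],[0,0,0],1],[[0,0,0],[0,0,0],1],[[0,0,0],[0,0,0],1],[[0,0,0],[0,0,0],1],[[0,0,0],[0,0,0],1],[[0,0,0],[0,0,0],1]]'
python3 c.py && python3 -c "
from cell import r
print(r.close_job())"
```

```text
time: 16.42
tcp_pos: [0.4993, 0.2359, 0.246]
tool_rot: [[-0.289, 0.902, 0.322], [0.601, 0.433, -0.672], [-0.745, -0.0, -0.667]]
force: [-0.0, 0.1, -1.3]
gripper_width: 0.643
grasp_force: 34.9
[-16.9  34.1 -55.6 101.9  55.6 103.6 -61.6]
centre [0.49719076 0.24024829 0.25025581] 48.18836986429146
1 rows: [[[0.002, -0.001, 0.001], [-0.001, 0.035, -0.001]]]
the job is handed in; nothing more can be done
None
```

I handed the job in at about 16 s with the dimmer lever upright at half and the green glass held still, tipped about 45° (tool at 48°, camera estimate about 43°), its centre over the window at 0.25 m height; the call returned no verdict.

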